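# Hang the walnut tote on the bench cleat

## Robot

A 6-joint arm with a two-finger parallel gripper is mounted at the origin on the work surface. World frame = base frame: x ahead of the robot, y to its left, z up, the work surface at z = 0. Lengths are in m, angles in rad, forces in N, time in s.
With the tool pointing down it reaches from about 0.35 to 0.975 m from the base axis. Payload 7.1 kg.
Tool frame: the origin (TCP) lies on the centre line of the jaws, within the pads' length; the fingertips stand 19 mm ahead of it and the grasp point (between the pads) is the TCP (arm.tcp_to_tips is the distance from the TCP to the fingertips, in m); y points along the fingers, z is the direction in which the jaws open and shut, and the axes are right-handed (so a half turn about y gives the same grasp; the last joint's range is limited). The gripper opens to 88 mm and grips with 3 to 60 N. Pads are 20 mm wide; open, the fingers measure 115 mm over their backs; the gripper's body (75 mm by 178 mm) begins 61 mm behind the grasp point.
Start: joints at [-1.264, 0.423, 1.63, -0, 1.089, -0.019], TCP at [0.2, -0.592, 0.242] pointing down, gripper open.
Joint ranges: [-3, 3], [-0.9, 2.11], [0.09, 2.58], [-1.31, 4.45], [0.11, 2.69], [-2.54, 2.54]. Speed limits (rad/s): [2.39, 2.39, 3.01, 3.14, 3.14, 3.14].

## Interface

Orientations are given as a unit quaternion [x, y, z, w].
In Python, from workcell import arm gives the robot as it stands. The module is installed in compiled form; this text tells all that it offers.
- The arm moves only by the tool send_rows, never from a script. Its argument "rows" is a list of rows, each an object with "xyz": the shift along the tool's x, y, z in mm, a list of three; "yaw": the turn about the tool's y in degrees. In form: [{"xyz": [x, y, z], "yaw": yaw}, ...]. A call has 1 to 8 rows; each row shifts and turns the pose as measured when the row begins, along the tool's axes as they then stand; what a row does not reach is not made up. A row lasts 1/12 s, in which the tool goes at most 41.7 mm and 7.16 degrees, less where a joint would pass 70% of its speed; a pose out of reach is approached as far as the arm can. A call with a gripper value outside its range is refused whole. "hand" is the closure in counts, from 0 (fully open) to 255 (shut), set as the call begins (left out, the last holds). The fingers move at their own pace and stop on an object; the grip force is fixed at half the most. Time passes only in rows, so rows that do not move let the fingers close. It gives the time, the measured TCP pose, the force and the opening at its end, in the units of the state.
- arm.read_state(): the state, without advancing time (a new reading comes with each control period).
- arm.camera(name): name is "scene" or "top"; returns (picture, depth): 420x560x3 uint8, red, green, blue; 420x560 float32, m along the optical axis (not along the pixel's ray), 0 where there is no reading.
- arm.camera_info(name): a dict with "fx", "fy", "cx", "cy" (pixels), "D" ([k1, k2, p1, p2, k3] as OpenCV has them; the pictures are not rectified), "pose" (4x4, takes a point from camera to world coordinates). Camera axes: x right, y down, z forward; pixel columns grow to the right and rows downward; lengths in m; the calibration is good to about 2 mm. A picture is of the moment at which its call begins. camera_info takes no time and is no camera call.
- arm.close_job(): hands the job in, once; it reports no verdict.
The state is a dict: "time_s": time; "q": joint angles; "dq": joint speeds; "joint_efforts": joint torques, N m; "ee_pos": TCP position; "tcp_rot": TCP orientation; "contact_force": force on the tool from outside, world axes, zero at the start; "ft_torque": the same for the moment, N m; "opening": opening from 0.0 (shut) to 1.0 (fully open).
Only numpy, scipy, OpenCV 4.12 (cv2) and the standard library are available. Lean on these libraries where they do the work, as an engineer would, in place of code of your own. Each camera call takes 0.05 s, during which the arm holds its last target.

## Task

Hang the dark walnut tool tote, the one with the pale angled strip on its back, on the yellow cleat of the standing board: take it by its grip board, lean it back by about 15 degrees (its top towards the board) as its rear strip passes over the cleat, then bring it upright and let it drop so that the strip locks fully down behind the cleat along its whole length. Let go and leave it hanging square and still; leave the green and the white tote where they stand.

Things in the scene. Friction and masses are not known exactly. Their poses are not given: they have to be found in the camera images.
- tote_walnut: Dark walnut tool tote, 90 (x) by 120 mm (y), 0.35 kg, upright, back roughly to the robot. Origin: centre of underside, x to its front, z up. Pinch its middle grip board: 14 mm thick (x), 70 wide, free from z 60 to its top at 130. Back panel face x -45. Pale strip on the back, 120 wide, out to x -71, top z 90; underside slopes from z 80 at the panel down to a lip at x -67 to -71, bottom z 52.
- cleat_board: Upright plywood board, fixed, 280 mm wide, top z 170. Origin: on the bench under the middle of its face away from the robot; x out of the face, y along it. Yellow cleat on it: 260 long, x 0 to 28, z from 85; its top slopes from z 120 at the face up to a tip at x 24 to 28, z 150: a 24 mm groove. The tote hangs home upright, axes as the board's, origin at x 73, z 75, y within 70; slopes guide it in.
- tote_green: A green painted tote of the same size and shape but with no strip on its back. Origin at the centre of its underside, axes as the walnut one. Leave it alone.
- tote_white: A white painted tote of the same size and shape but with no strip on its back. Origin at the centre of its underside, axes as the walnut one. Leave it alone.
Mind the look-alikes: they are no part of the job. Several things look just like the tote_walnut: the one meant starts farthest to the robot's right.

How it is judged:
On the way:
1. the walnut tote, leaning back towards the board by more than 7 degrees, has its rear strip over the cleat (angle between tote_walnut's own x axis and vertical below 1.45 rad and x of tote_walnut in the frame of cleat_board between 0.05 and 0.13 m and y of tote_walnut in the frame of cleat_board between -0.09 and 0.09 m and z of tote_walnut in the frame of cleat_board between 0.085 and 0.18 m), for 0.1 s.
At the end, for the whole second after the job is handed in: The walnut tote hangs at rest on the cleat: its origin in the board's frame within 15 mm of x = 73 mm, within 12 mm of z = 75 mm (fully down) and within 75 mm of the cleat's middle along y, upright and square to the board within 10 degrees (x of tote_walnut in the frame of cleat_board between 0.058 and 0.088 m and y of tote_walnut in the frame of cleat_board between -0.075 and 0.075 m and z of tote_walnut in the frame of cleat_board between 0.064 and 0.087 m and angle between tote_walnut's own z axis and vertical below 0.175 rad and angle between the x axis of tote_walnut and the x axis of cleat_board, either way round below 0.175 rad and linear speed of tote_walnut below 0.02 m/s and angular speed of tote_walnut below 0.1 rad/s); the robot touches nothing.
It fails at once if the green or the white tote is moved by more than 30 mm (distance of any of tote_green, tote_white from where it was at the start of the episode above 0.03 m).
It also fails if it takes over 45 s, if anything falls off the work surface, if the arm or the gripper's body presses on something with over 40 N, if the wrist force passes 120 N, or if a joint passes its speed limit or range.

## Working session

There is one attempt and no reset: what is moved stays moved. The work goes in short steps, Python scripts to look and compute and a tool call to move; the robot and the scene stay as the last step left them, time stands still between calls to the robot, and variables do not carry over. Pictures are saved under pics/ and viewed, and the job is handed in when it is done.

Besides the shell and the picture viewer there is one more tool, called as name(argument=value, ...), one argument or row to a line, values as JSON. send_rows: Moves the arm, as the interface text tells. Its arguments: {"type":"object","properties":{"rows":{"type":"array"},"hand":{"type":"number"}},"required":["rows"]}

```bash
mkdir -p pics
python3 - <<'E'
from workcell import arm
import cv2,numpy as np
print(arm.read_state())
for n in ["scene","top"]:
    p,d=arm.camera(n); i=arm.camera_info(n); print(n,{k:np.round(v,4).tolist() for k,v in i.items()})
    cv2.imwrite(f"pics/{n}0.png",p[:,:,::-1]); np.save(f"{n}0.npy",d); np.save(f"{n}0p.npy",p)
E
```

```text
{'time_s': 0.0, 'q': array([-1.26401101e+00,  4.23834751e-01,  1.63067125e+00,  3.74027162e-06,
        1.08858598e+00, -1.89878312e-02]), 'dq': array([-0.0002947 ,  0.00199745,  0.00074417,  0.00099089, -0.00025325,
       -0.00020099]), 'joint_efforts': array([-1.64549027e-03, -5.44638956e+01, -2.73671025e+01,  6.43301150e-02,
        2.27194384e-02, -1.09589748e-04]), 'ee_pos': array([ 0.19990281, -0.59162532,  0.24091284]), 'tcp_rot': array([-0.11474378,  0.69827169, -0.69722214,  0.11459406]), 'contact_force': array([-0.2225051 , -0.20165992,  0.10727753]), 'ft_torque': array([-0.04268753, -0.0359259 ,  0.02735077]), 'opening': 1.0028271756476064}
scene {'fx': 478.566, 'fy': 478.566, 'cx': 286.4682, 'cy': 219.3733, 'D': [-0.1082, 0.0, 0.0, 0.0, 0.0], 'pose': [[-0.157, 0.6302, -0.7604, 1.3419], [0.9875, 0.0899, -0.1293, 0.11], [-0.0131, -0.7712, -0.6364, 0.7486], [0.0, 0.0, 0.0, 1.0]]}
top {'fx': 410.1712, 'fy': 410.1712, 'cx': 280.1709, 'cy': 212.1877, 'D': [-0.1062, 0.0, 0.0, 0.0, 0.0], 'pose': [[-0.0012, -0.9813, 0.1926, 0.2917], [-0.9999, -0.002, -0.016, -0.0388], [0.0161, -0.1926, -0.9811, 0.8821], [0.0, 0.0, 0.0, 1.0]]}
```

View pics/scene0.png

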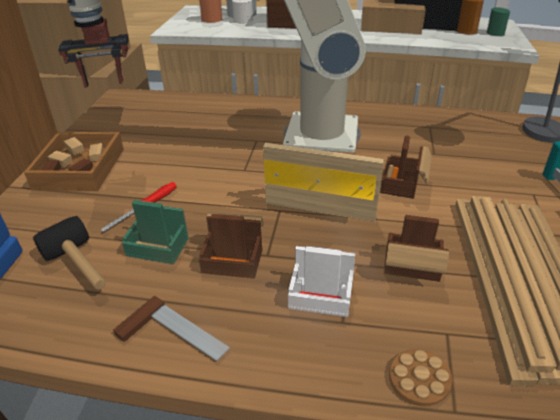

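View pics/top0.png

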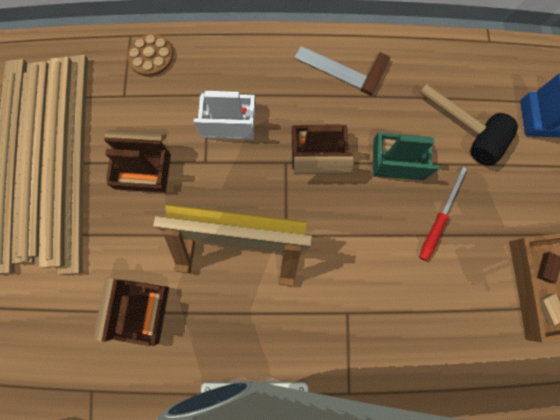

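The two pictures show three dark totes with wooden strips or panels. In the top view they are at (138,162), (133,312) and (322,148), with the white one at (226,115) and the green one at (404,157). Robot right is −y, which is image right in the top view, so the target is (322,148), or (232,245) in the scene view. The yellow cleat runs along (167,210)-(306,228) on the board's far face. Next I'll crop the target and measure.

```bash
cat > h.py <<'E'
import numpy as np, cv2
from workcell import arm
def cloud(n,d):
    i=arm.camera_info(n); K=np.array([[i['fx'],0,i['cx']],[0,i['fy'],i['cy']],[0,0,1]])
    v,u=np.mgrid[:420,:560]; pts=np.stack([u,v],-1).reshape(-1,1,2).astype(np.float64)
    un=cv2.undistortPoints(pts,K,np.array(i['D'])).reshape(420,560,2)
    P=np.dstack([un*d[...,None],d]); T=np.array(i['pose'])
    W=P@T[:3,:3].T+T[:3,3]; W[d==0]=np.nan
    return W
E
python3 - <<'E'
from h import *
a=cv2.imread('pics/top0.png'); b=cv2.imread('pics/scene0.png')
c1=cv2.resize(a[110:190,270:450],None,fx=4,fy=4,interpolation=2); c2=cv2.resize(b[190:300,110:290],None,fx=2.5,fy=2.5,interpolation=2)
c2=cv2.resize(c2,(int(c2.shape[1]*320/c2.shape[0]),320)); 
cv2.imwrite('pics/crop1.png',c1); cv2.imwrite('pics/crop2.png',c2)
W=cloud('top',np.load('top0.npy')); np.save('Wt.npy',W)
S=cloud('scene',np.load('scene0.npy')); np.save('Ws.npy',S)
for (u,v) in [(322,148),(322,165),(226,115),(404,157),(235,215),(230,228),(160,225),(308,238),(450,400)]:
    print(u,v,W[v,u].round(3))
hsv=cv2.cvtColor(a,cv2.COLOR_BGR2HSV); h2=cv2.cvtColor(b,cv2.COLOR_BGR2HSV)
for n,H,X in (('t',hsv,W),('s',h2,S)):
    m=(H[...,0]>22)&(H[...,0]<32)&(H[...,1]>200)&(H[...,2]>120); m&=np.isfinite(X[...,0])
    P=X[m]; print(n,m.sum(),P.min(0).round(3),P.max(0).round(3))
    r=cv2.minAreaRect(P[:,:2].astype(np.float32)); print(r, cv2.boxPoints(r))
E
```

```text
322 148 [ 0.601 -0.144  0.035]
322 165 [ 0.547 -0.137  0.083]
226 115 [0.675 0.067 0.041]
404 157 [ 0.582 -0.325  0.035]
235 215 [0.43  0.031 0.151]
230 228 [0.403 0.038 0.171]
160 225 [0.408 0.162 0.171]
308 238 [ 0.385 -0.099  0.171]
450 400 [ 0.062 -0.411  0.001]Traceback (most recent call last):
  File "<stdin>", line 13, in <module>
    return umr_minimum(a, axis, None, out, keepdims, initial, where)
ValueError: zero-size array to reduction operation minimum which has no identity
```

View pics/crop1.png

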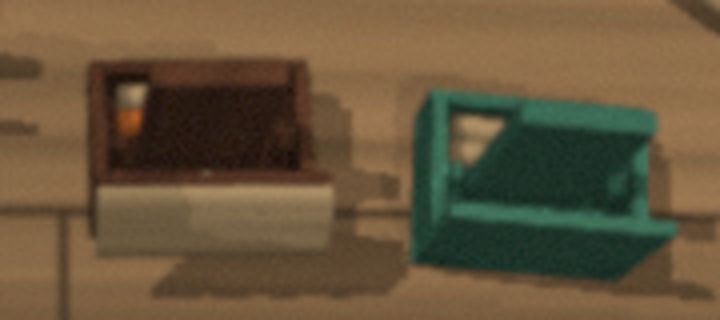

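View pics/crop2.png

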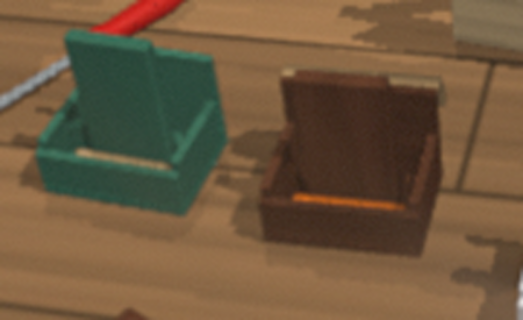

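The crops confirm the choice: a dark walnut tote with a pale strip along its robot-side back (strip at top-crop (215,220)), grip board in the middle and an orange tool inside. Green stands right beside it, and the nearest look-alike has y>0. Next, measuring precisely.

Run:
```python
from h import *
W=np.load('Wt.npy');S=np.load('Ws.npy')
A=np.vstack([W.reshape(-1,3),S.reshape(-1,3)]); A=A[np.isfinite(A[:,0])]
def box(n,P):
    r=cv2.minAreaRect(P[:,:2].astype(np.float32)); print(n,len(P),'c',np.round(r[0],4),'wh',np.round(r[1],4),'ang',round(r[2],2), 'z',P[:,2].min().round(3),P[:,2].max().round(3))
for nm,X in (('t',W),('s',S)):
    X=X.reshape(-1,3); X=X[np.isfinite(X[:,0])]
    reg=lambda x0,x1,y0,y1,z0,z1: X[(X[:,0]>x0)&(X[:,0]<x1)&(X[:,1]>y0)&(X[:,1]<y1)&(X[:,2]>z0)&(X[:,2]<z1)]
    box(nm+' grip top',reg(.5,.68,-.24,-.06,.124,.14))
    box(nm+' strip/rim',reg(.5,.68,-.24,-.06,.08,.095))
    box(nm+' body',reg(.5,.68,-.22,-.06,.015,.2))
    box(nm+' board top',reg(.33,.5,-.14,.2,.165,.18))
    box(nm+' cleat tip',reg(.35,.5,-.14,.2,.144,.156))
    box(nm+' white grip',reg(.55,.8,-.02,.15,.1,.2)); box(nm+' white',reg(.55,.8,-.02,.15,.015,.2)); box(nm+' green',reg(.48,.7,-.43,-.24,.015,.2));
```

```text
t grip top 257 c [ 0.608  -0.1394] wh [0.0145 0.0676] ang 0.62 z 0.124 0.133
t strip/rim 923 c [ 0.5744 -0.1407] wh [0.1202 0.0694] ang 86.18 z 0.08 0.095
t body 2654 c [ 0.5956 -0.1391] wh [0.1188 0.1194] ang 1.03 z 0.015 0.133
t board top 1661 c [0.3978 0.0347] wh [0.2804 0.0186] ang 83.09 z 0.165 0.175
t cleat tip 1084 c [0.4045 0.033 ] wh [0.2768 0.0611] ang 82.72 z 0.144 0.156
t white grip 433 c [0.6799 0.066 ] wh [0.0685 0.0156] ang 88.14 z 0.1 0.134
t white 2356 c [0.6802 0.0665] wh [0.1209 0.0927] ang 87.87 z 0.015 0.134
t green 2402 c [ 0.5897 -0.3443] wh [0.2189 0.1704] ang 0.11 z 0.015 0.134
s grip top 208 c [ 0.6116 -0.1388] wh [0.0696 0.0167] ang 89.99 z 0.124 0.133
s strip/rim 426 c [ 0.585  -0.1401] wh [0.07   0.1218] ang 0.17 z 0.08 0.095
s body 3210 c [ 0.6001 -0.1395] wh [0.1187 0.1222] ang 1.22 z 0.015 0.133
s board top 729 c [0.4011 0.0343] wh [0.2787 0.0246] ang 83.09 z 0.165 0.174
s cleat tip 911 c [0.4222 0.0319] wh [0.2783 0.0383] ang 83.38 z 0.144 0.156
s white grip 582 c [0.6837 0.0664] wh [0.0705 0.0174] ang 88.68 z 0.1 0.133
s white 3439 c [0.6833 0.0667] wh [0.1216 0.0952] ang 89.02 z 0.015 0.133
s green 2848 c [ 0.5792 -0.3529] wh [0.2099 0.1221] ang 67.73 z 0.015 0.133
```

send_rows(
  rows=[
    {"xyz": [0,0,0],"yaw": 6},
    {"xyz": [0,0,0],"yaw": 6},
    {"xyz": [0,0,0],"yaw": 6},
    {"xyz": [-27,0,-30],"yaw": 0},
    {"xyz": [-27,0,-30],"yaw": 0},
    {"xyz": [-27,0,-30],"yaw": 0},
    {"xyz": [-27,0,-30],"yaw": 0},
    {"xyz": [-27,0,-30],"yaw": 0},
  ],
  hand=0,
)

```text
time_s: 0.77
ee_pos: [0.334, -0.4415, 0.2375]
tcp_rot: [0.005, 0.708, -0.706, -0.007]
contact_force: [0.8, 0.4, -0.1]
opening: 1.002
```

```bash
cat >> h.py <<'E'
from scipy.spatial.transform import Rotation as R
def go(x,y,z,ty=None):
    s=arm.read_state(); r=R.from_quat(s['tcp_rot']).as_matrix(); d=np.array([x,y,z])-s['ee_pos']
    print('t',round(s['time_s'],2),'pos',s['ee_pos'].round(4),'shift mm',(r.T@d*1000).round(1),'|',round(np.linalg.norm(d)*1000,1))
    az=np.degrees(np.arctan2(r[1,2],r[0,2])); print('toolz az',az.round(2),'tool y',r[:,1].round(3),'yaw needed',None if ty is None else round(-(ty-az),2),'F',s['contact_force'].round(1),'open',round(s['opening'],3),'q',s['q'].round(2))
E
python3 -c "
from h import *; go(.61,-.139,.242,-89.2)
W=np.load('Wt.npy');S=np.load('Ws.npy');n=np.array([np.cos(-.1205),np.sin(-.1205)]);t=np.array([-n[1],n[0]])
for X in(W,S):
  X=X.reshape(-1,3);X=X[np.isfinite(X[:,0])];p=X[:,:2]-[.3995,.0345];u=p@n;v=p@t
  for z0,z1 in((.166,.175),(.145,.153),(.1,.12)):
    m=(abs(v)<.12)&(abs(u)<.06)&(X[:,2]>z0)&(X[:,2]<z1);print(z0,np.percentile(u[m],[1,10,50,90,99]).round(4))
"
```

```text
t 0.77 pos [ 0.334  -0.4415  0.2375] shift mm [-270.9   -4.3 -307.1] | 409.5
toolz az -90.95 tool y [-0.003  0.004 -1.   ] yaw needed -1.75 F [ 0.8  0.4 -0.1] open 1.002 q [-0.94  0.33  1.79 -0.    1.03  0.64]
0.166 [-0.0108 -0.0094 -0.0021  0.0053  0.0071]
0.145 [-0.0235 -0.0109  0.0303  0.0342  0.0352]
0.1 [-0.0411 -0.0386 -0.0273 -0.0107 -0.0106]
0.166 [-0.0097 -0.0061  0.0039  0.0102  0.0124]
0.145 [0.0059 0.0079 0.0326 0.0384 0.0408]
0.1 [0.0339 0.0353 0.0374 0.0395 0.041 ]
```

send_rows(
  rows=[
    {"xyz": [-27,0,-31],"yaw": -1.7},
    {"xyz": [-27,0,-31],"yaw": 0},
    {"xyz": [-27,0,-31],"yaw": 0},
    {"xyz": [-27,0,-31],"yaw": 0},
    {"xyz": [-27,0,-31],"yaw": 0},
    {"xyz": [-27,0,-31],"yaw": 0},
    {"xyz": [-27,0,-31],"yaw": 0},
    {"xyz": [-27,0,-31],"yaw": 0},
  ],
)

```text
time_s: 1.43
ee_pos: [0.5473, -0.1848, 0.2361]
tcp_rot: [-0.007, 0.709, -0.705, 0.002]
contact_force: [0.4, 0.0, 0.4]
opening: 0.995
```

```bash
python3 -c "
from h import *; go(.61,-.139,.17,-89.2)"
```

```text
t 1.43 pos [ 0.5473 -0.1848  0.2361] shift mm [-63.7  66.  -44.6] | 102.0
toolz az -89.26 tool y [-0.006  0.006 -1.   ] yaw needed -0.06 F [0.4 0.  0.4] open 0.995 q [-0.35  0.36  1.74  0.    1.05  1.21]
```

send_rows(
  rows=[
    {"xyz": [-30,10,-22],"yaw": 0},
    {"xyz": [-30,18,-20],"yaw": 0},
    {"xyz": [-4,18,-3],"yaw": 0},
    {"xyz": [0,18,0],"yaw": 0},
    {"xyz": [0,0,0],"yaw": 0},
  ],
)

```text
time_s: 1.85
ee_pos: [0.6185, -0.1273, 0.1699]
tcp_rot: [-0.009, 0.709, -0.705, 0.007]
contact_force: [-0.2, -0.4, -0.3]
opening: 0.999
```

```bash
python3 -c "
from h import *; go(.61,-.139,.118,-89.2)
p,d=arm.camera('top'); cv2.imwrite('pics/top1.png',cv2.resize(p[80:220,240:440,::-1],None,fx=4,fy=4,interpolation=2))
p,d=arm.camera('scene'); cv2.imwrite('pics/scene1.png',cv2.resize(p[100:300,130:330,::-1],None,fx=3,fy=3,interpolation=2))"
```

```text
t 1.85 pos [ 0.6185 -0.1273  0.1699] shift mm [ 8.7 51.9 11.8] | 53.9
toolz az -88.69 tool y [-0.002  0.006 -1.   ] yaw needed 0.51 F [-0.2 -0.4 -0.3] open 0.999 q [-0.22  0.52  1.66  0.01  0.97  1.32]
```

View pics/scene1.png

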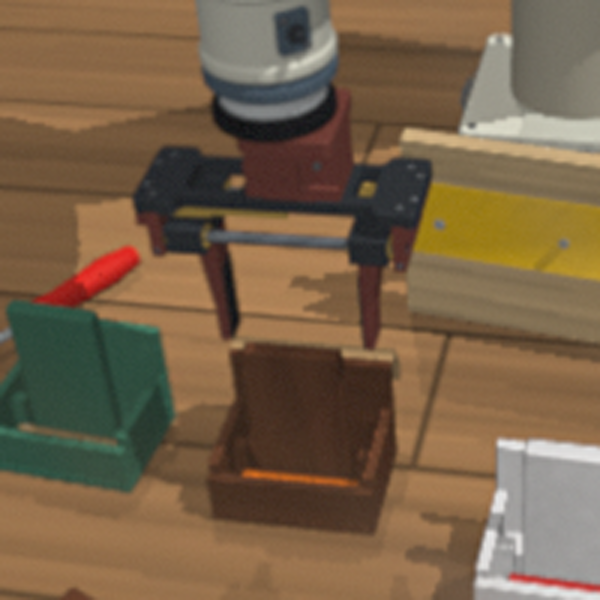

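View pics/top1.png

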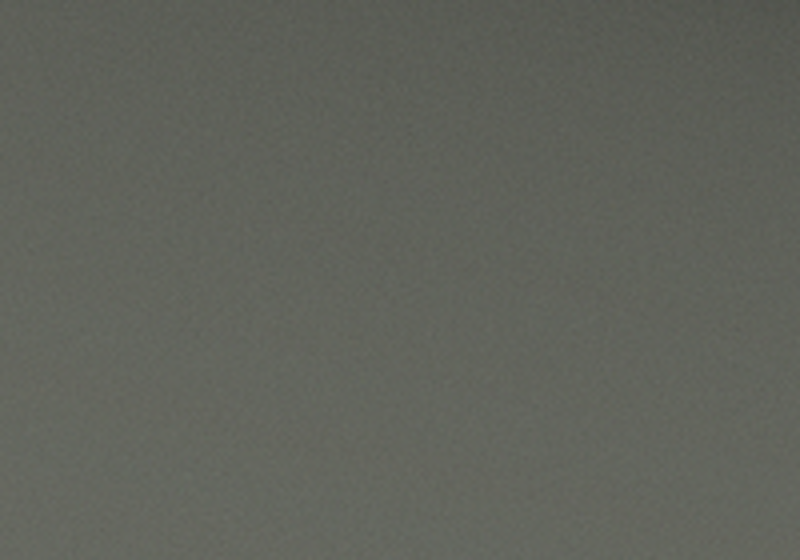

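Scene crop: the open fingers, tips at (232,335) and (368,345), straddle the walnut grip board with its top at (245-395,350). The top camera is blocked by the arm. I'll correct for the overshoot and descend.

send_rows(
  rows=[
    {"xyz": [8,0,11],"yaw": 0.5},
    {"xyz": [0,0,0],"yaw": 0},
    {"xyz": [0,0,0],"yaw": 0},
  ],
)

```text
time_s: 2.2
ee_pos: [0.6111, -0.1425, 0.176]
tcp_rot: [-0.002, 0.708, -0.706, 0.005]
contact_force: [0.8, -0.2, 0.1]
opening: 1.003
```

```bash
python3 -c "
from h import *; go(.61,-.139,.118,-89.2)"
```

```text
t 2.2 pos [ 0.6111 -0.1425  0.176 ] shift mm [ 1.4 58.  -3.3] | 58.1
toolz az -89.4 tool y [ 0.004  0.004 -1.   ] yaw needed -0.2 F [ 0.8 -0.2  0.1] open 1.003 q [-0.25  0.5   1.67  0.01  0.96  1.31]
```

send_rows(
  rows=[
    {"xyz": [1,15,-3],"yaw": 0},
    {"xyz": [0,15,0],"yaw": 0},
    {"xyz": [0,12,0],"yaw": 0},
    {"xyz": [0,6,0],"yaw": 0},
    {"xyz": [0,0,0],"yaw": 0},
    {"xyz": [0,0,0],"yaw": 0},
  ],
)

```text
time_s: 2.7
ee_pos: [0.6117, -0.1442, 0.1326]
tcp_rot: [0.004, 0.708, -0.707, 0.006]
contact_force: [-0.6, 1.0, 0.2]
opening: 1.001
```

```bash
python3 -c "
from h import *; go(.61,-.139,.118,-89.2)"
```

```text
t 2.7 pos [ 0.6117 -0.1442  0.1326] shift mm [ 1.9 14.5 -5.2] | 15.6
toolz az -89.79 tool y [ 0.014  0.001 -1.   ] yaw needed -0.59 F [-0.6  1.   0.2] open 1.001 q [-0.25  0.56  1.7   0.01  0.87  1.31]
```

send_rows(
  rows=[
    {"xyz": [2,10,-6],"yaw": -0.6},
    {"xyz": [0,6,0],"yaw": 0},
    {"xyz": [0,0,0],"yaw": 0},
  ],
)

```text
time_s: 2.95
ee_pos: [0.6107, -0.1381, 0.1169]
tcp_rot: [0.001, 0.707, -0.707, 0.011]
contact_force: [0.4, 0.1, -0.1]
opening: 0.998
```

```bash
python3 -c "
from h import *; go(.61,-.139,.118,-89.2)
p,d=arm.camera('scene'); cv2.imwrite('pics/scene2.png',cv2.resize(p[100:300,130:330,::-1],None,fx=3,fy=3,interpolation=2))"
```

```text
t 2.95 pos [ 0.6107 -0.1381  0.1169] shift mm [ 0.7 -1.1  0.9] | 1.6
toolz az -89.15 tool y [ 0.017  0.001 -1.   ] yaw needed 0.05 F [ 0.4  0.1 -0.1] open 0.998 q [-0.24  0.58  1.71  0.01  0.84  1.31]
```

View pics/scene2.png

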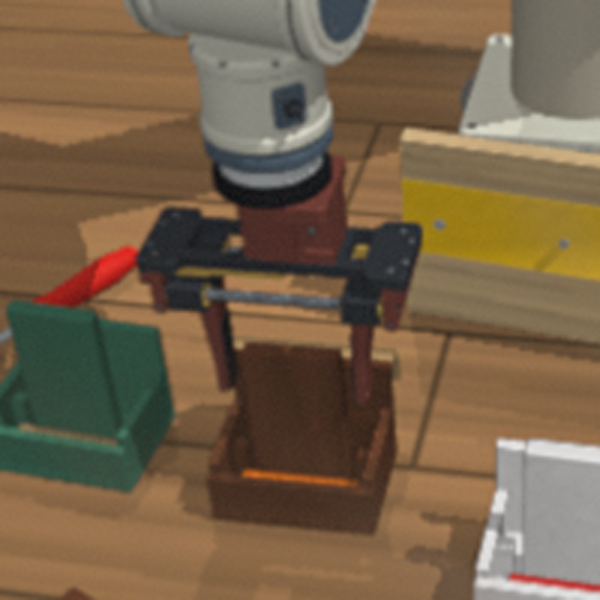

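The fingers at (225,385) and (360,400) straddle the grip board's ends. Closing now.

send_rows(
  rows=[
    {"xyz": [0,0,0],"yaw": 0},
    {"xyz": [0,0,0],"yaw": 0},
    {"xyz": [0,0,0],"yaw": 0},
    {"xyz": [0,0,0],"yaw": 0},
    {"xyz": [0,0,0],"yaw": 0},
    {"xyz": [0,0,0],"yaw": 0},
  ],
  hand=255,
)

```text
time_s: 3.5
ee_pos: [0.6112, -0.1381, 0.1174]
tcp_rot: [0.001, 0.707, -0.707, 0.012]
contact_force: [-0.1, 0.4, -2.2]
opening: 0.797
```

send_rows(
  rows=[
    {"xyz": [0,-10,0],"yaw": 0},
    {"xyz": [0,-15,0],"yaw": 0},
    {"xyz": [0,-20,0],"yaw": 0},
    {"xyz": [0,-20,0],"yaw": 0},
    {"xyz": [0,-20,0],"yaw": 0},
    {"xyz": [0,-20,0],"yaw": 0},
    {"xyz": [0,0,0],"yaw": 0},
    {"xyz": [0,0,0],"yaw": 0},
  ],
)

```text
time_s: 4.17
ee_pos: [0.605, -0.1368, 0.2257]
tcp_rot: [-0.003, 0.708, -0.706, 0.008]
contact_force: [0.5, 0.3, -4.6]
opening: 0.794
```

```bash
python3 -c "
from h import *; go(.51,.02,.28,-96.9)
p,d=arm.camera('scene'); np.save('s3.npy',d);cv2.imwrite('pics/scene3.png',cv2.resize(p[50:300,130:430,::-1],None,fx=2.5,fy=2.4,interpolation=2))"
```

```text
t 4.17 pos [ 0.605  -0.1368  0.2257] shift mm [  92.3  -54.4 -158.4] | 191.3
toolz az -89.14 tool y [ 0.007  0.004 -1.   ] yaw needed 7.76 F [ 0.5  0.3 -4.6] open 0.794 q [-0.24  0.43  1.66  0.01  1.05  1.31]
```

View pics/scene3.png

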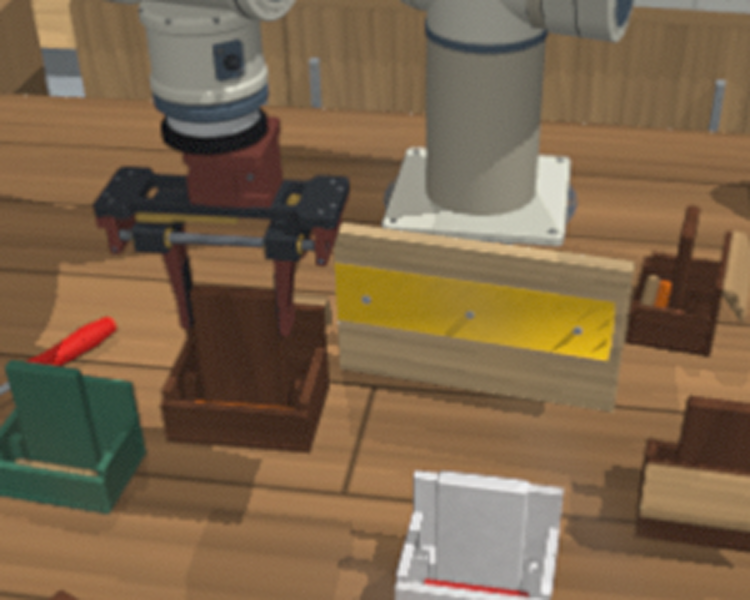

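Lifted: the tote is held at (245,370), level, with green and white undisturbed. Next I'll move in front of the board, raised and yawed square to it.

send_rows(
  rows=[
    {"xyz": [0,-20,0],"yaw": 2},
    {"xyz": [0,-20,-10],"yaw": 3},
    {"xyz": [15,-10,-25],"yaw": 2.7},
    {"xyz": [18,0,-30],"yaw": 0},
    {"xyz": [18,0,-30],"yaw": 0},
    {"xyz": [10,0,-25],"yaw": 0},
    {"xyz": [0,0,-10],"yaw": 0},
    {"xyz": [0,0,0],"yaw": 0},
  ],
)

```text
time_s: 4.88
ee_pos: [0.551, 0.0029, 0.2661]
tcp_rot: [0.042, 0.707, -0.704, -0.05]
contact_force: [0.2, -1.4, -5.1]
opening: 0.794
```

```bash
python3 -c "
from h import *; go(.5176,.0202,.265,-96.9)"
```

```text
t 4.88 pos [0.551  0.0029 0.2661] shift mm [ 35.4   1.5 -12.8] | 37.6
toolz az -97.47 tool y [-0.01   0.006 -1.   ] yaw needed -0.57 F [ 0.2 -1.4 -5.1] open 0.794 q [-0.02  0.29  1.77  0.01  1.09  1.68]
```

send_rows(
  rows=[
    {"xyz": [18,0,-12],"yaw": -0.6},
    {"xyz": [15,0,0],"yaw": 0},
    {"xyz": [0,0,0],"yaw": 0},
    {"xyz": [15,0,0],"yaw": 0},
    {"xyz": [0,0,0],"yaw": 0},
  ],
)

```text
time_s: 5.3
ee_pos: [0.5047, 0.0184, 0.2621]
tcp_rot: [0.036, 0.707, -0.705, -0.047]
contact_force: [-1.0, -0.3, -5.5]
opening: 0.796
```

```bash
cat >> h.py <<'E'
def bf():
    s=arm.read_state(); a=-.1205; n=np.array([np.cos(a),np.sin(a)]);t=np.array([-n[1],n[0]]); p=s['ee_pos'][:2]-[.4084,.0334]
    print('TCP board u,v',(p@n).round(4),(p@t).round(4),'z-.117',(s['ee_pos'][2]-.117).round(4))
E
python3 -c "
from h import *; bf(); go(.5176-.03,.0202+.0036,.265,-96.9)
p,d=arm.camera('scene'); np.save('s4.npy',d);cv2.imwrite('pics/scene4.png',cv2.resize(p[100:300,220:440,::-1],None,fx=3,fy=3,interpolation=2))"
```

```text
TCP board u,v 0.0974 -0.0034 z-.117 0.1451
t 5.3 pos [0.5047 0.0184 0.2621] shift mm [17.7 -2.6 -3.4] | 18.2
toolz az -96.76 tool y [-0.016  0.003 -1.   ] yaw needed 0.14 F [-1.  -0.3 -5.5] open 0.796 q [0.01 0.23 1.86 0.   1.07 1.7 ]
```

View pics/scene4.png

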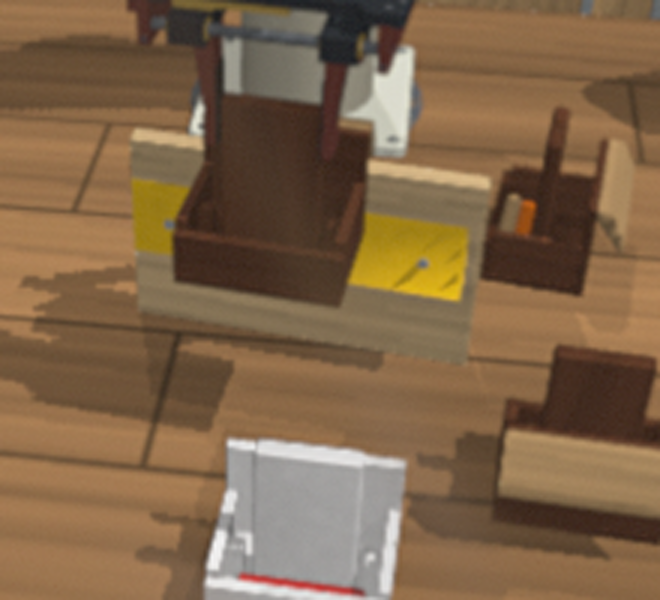

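The tote is at (265,200), in front of and above the cleat, square to it. I'll lower it slightly and then press in, so it pivots in the pinch against the cleat and board.

send_rows(
  rows=[
    {"xyz": [10,10,-2],"yaw": 0},
    {"xyz": [0,12,0],"yaw": 0},
    {"xyz": [0,10,0],"yaw": 0},
    {"xyz": [0,0,0],"yaw": 0},
    {"xyz": [0,0,0],"yaw": 0},
  ],
)

```text
time_s: 5.77
ee_pos: [0.5028, 0.0178, 0.2294]
tcp_rot: [0.04, 0.706, -0.705, -0.046]
contact_force: [0.8, 0.5, -4.8]
opening: 0.794
```

```bash
python3 -c "
from h import *; bf(); go(.48,.0202+.0036,.222,-96.9)"
```

```text
TCP board u,v 0.0956 -0.0042 z-.117 0.1124
t 5.77 pos [0.5028 0.0178 0.2294] shift mm [23.3  7.6 -3.2] | 24.7
toolz az -96.97 tool y [-0.007  0.002 -1.   ] yaw needed -0.07 F [ 0.8  0.5 -4.8] open 0.794 q [0.01 0.26 1.9  0.   0.98 1.7 ]
```

send_rows(
  rows=[
    {"xyz": [10,0,0],"yaw": 0},
    {"xyz": [6,0,0],"yaw": 0},
    {"xyz": [5,0,0],"yaw": 0},
    {"xyz": [5,0,0],"yaw": 0},
  ],
)

```text
time_s: 6.1
ee_pos: [0.4791, 0.0201, 0.2311]
tcp_rot: [0.043, 0.706, -0.705, -0.043]
contact_force: [6.0, -2.3, -0.2]
opening: 0.797
```

```bash
python3 -c "
from h import *; bf(); go(.48,.0202+.0036,.222,-96.9)"
```

```text
TCP board u,v 0.0718 -0.0047 z-.117 0.1141
t 6.1 pos [0.4791 0.0201 0.2311] shift mm [-0.4  9.1 -3.7] | 9.8
toolz az -97.02 tool y [-0.     0.001 -1.   ] yaw needed -0.12 F [ 6.  -2.3 -0.2] open 0.797 q [0.02 0.22 1.95 0.   0.97 1.71]
```

send_rows(
  rows=[
    {"xyz": [6,0,0],"yaw": 0},
    {"xyz": [6,0,0],"yaw": 0},
  ],
)

```text
time_s: 6.27
ee_pos: [0.4717, 0.0211, 0.2344]
tcp_rot: [0.048, 0.706, -0.706, -0.038]
contact_force: [9.8, -3.2, -0.9]
opening: 0.798
```

```bash
python3 -c "
from h import *; bf(); go(.48,.0202+.0036,.222,-96.9)"
```

```text
TCP board u,v 0.0643 -0.0046 z-.117 0.1174
t 6.27 pos [0.4717 0.0211 0.2344] shift mm [-7.7 12.5 -3.7] | 15.2
toolz az -96.96 tool y [ 0.014 -0.    -1.   ] yaw needed -0.06 F [ 9.8 -3.2 -0.9] open 0.798 q [ 0.02  0.2   1.97 -0.    0.95  1.71]
```

send_rows(
  rows=[
    {"xyz": [6,2,0],"yaw": 0},
    {"xyz": [6,2,0],"yaw": 0},
    {"xyz": [6,2,0],"yaw": 0},
  ],
)

```text
time_s: 6.52
ee_pos: [0.4685, 0.0216, 0.2374]
tcp_rot: [-0.062, -0.705, 0.706, 0.022]
contact_force: [10.5, -5.4, 0.6]
opening: 0.8
```

```bash
python3 -c "
from h import *; bf(); go(.48,.0202+.0036,.222,-96.9)
p,d=arm.camera('scene'); np.save('s5.npy',d);cv2.imwrite('pics/scene5.png',cv2.resize(p[100:300,220:440,::-1],None,fx=3,fy=3,interpolation=2))"
```

```text
TCP board u,v 0.0611 -0.0045 z-.117 0.1204
t 6.52 pos [0.4685 0.0216 0.2374] shift mm [-10.3  16.   -3.6] | 19.3
toolz az -96.83 tool y [ 0.056 -0.005 -0.998] yaw needed 0.07 F [10.5 -5.4  0.6] open 0.8 q [ 0.02  0.17  2.   -0.01  0.91  1.72]
```

View pics/scene5.png

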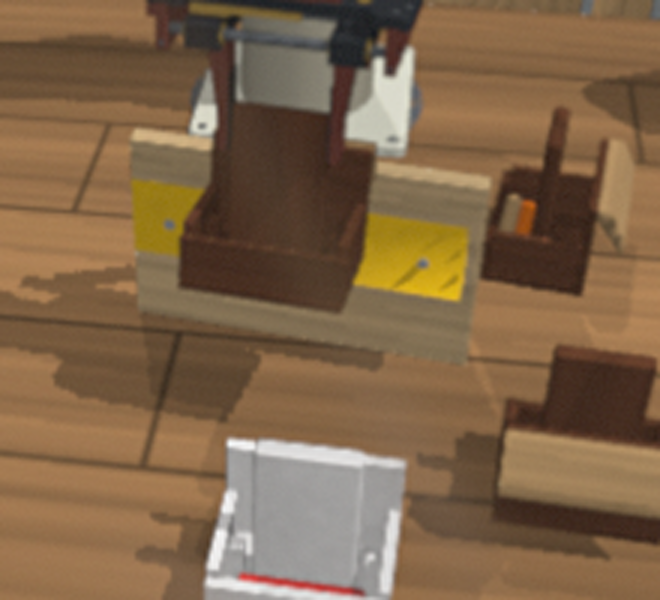

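```bash
cat >> h.py <<'E'
def lean(d,u0,u1,v0,v1):
    X=cloud('scene',d)[v0:v1,u0:u1].reshape(-1,3); X=X[np.isfinite(X[:,0])]
    for _ in range(4):
        c=np.median(X,0); c=X.mean(0); n=np.linalg.svd(X-c,full_matrices=False)[2][2]; n*=np.sign(n[0]); r=(X-c)@n; X=X[abs(r)<max(.002,1.5*r.std())]
    print('plane',len(X),'c',c.round(3),'elev deg',np.degrees(np.arcsin(n[2])).round(2),'az',np.degrees(np.arctan2(n[1],n[0])).round(2),'rms',((X-c)@n).std().round(4))
E
python3 -c "
from h import *
for f in ('s4.npy','s5.npy'):
  d=np.load(f)
  lean(d,296,326,140,172); lean(d,284,332,184,198)"
```

```text
plane 796 c [0.51  0.021 0.227] elev deg -0.97 az -6.64 rms 0.001
plane 374 c [0.54  0.017 0.161] elev deg -46.8 az -2.01 rms 0.0038
plane 738 c [0.48  0.018 0.209] elev deg 8.41 az -6.79 rms 0.001
plane 507 c [0.528 0.017 0.152] elev deg 7.33 az -6.78 rms 0.001
```

The lean now measures about 8° from the depth plane of the grip board (crop (275,170)). Pressing a little more.

send_rows(
  rows=[
    {"xyz": [6,3,0],"yaw": 0},
    {"xyz": [6,3,0],"yaw": 0},
    {"xyz": [6,3,0],"yaw": 0},
  ],
)

```text
time_s: 6.82
ee_pos: [0.4661, 0.0225, 0.2378]
tcp_rot: [-0.076, -0.705, 0.706, 0.007]
contact_force: [10.1, -4.8, 2.8]
opening: 0.795
```

```bash
python3 -c "
from h import *; bf(); go(.48,.0202+.0036,.222,-96.9)
p,d=arm.camera('scene'); np.save('s6.npy',d);cv2.imwrite('pics/scene6.png',cv2.resize(p[100:300,220:440,::-1],None,fx=3,fy=3,interpolation=2))
lean(d,298,326,144,174); lean(d,286,332,184,198)"
```

```text
TCP board u,v 0.0586 -0.0038 z-.117 0.1208
t 6.82 pos [0.4661 0.0225 0.2378] shift mm [-12.   17.1  -2.8] | 21.1
toolz az -96.78 tool y [ 0.098 -0.007 -0.995] yaw needed 0.12 F [10.1 -4.8  2.8] open 0.795 q [ 0.03  0.15  2.03 -0.01  0.86  1.73]
plane 631 c [0.481 0.02  0.202] elev deg 11.24 az -7.2 rms 0.001
plane 484 c [0.529 0.02  0.154] elev deg 9.63 az -6.8 rms 0.001
```

Lean is about 10–11° with the strip over the cleat, so now I'll lower it into the groove.

send_rows(
  rows=[
    {"xyz": [2,6,0],"yaw": 0},
    {"xyz": [1,8,0],"yaw": 0},
    {"xyz": [1,8,0],"yaw": 0},
    {"xyz": [1,8,0],"yaw": 0},
  ],
)

```text
time_s: 7.2
ee_pos: [0.4681, 0.0233, 0.2114]
tcp_rot: [0.083, 0.705, -0.705, -0.001]
contact_force: [7.4, -0.0, 3.5]
opening: 0.798
```

```bash
python3 -c "
from h import *; bf(); go(.48,.0202+.0036,.192,-96.9)
p,d=arm.camera('scene'); np.save('s6.npy',d);cv2.imwrite('pics/scene7.png',cv2.resize(p[100:300,220:440,::-1],None,fx=3,fy=3,interpolation=2))
lean(d,298,326,150,178); lean(d,286,332,192,204)"
```

```text
TCP board u,v 0.0605 -0.0029 z-.117 0.0944
t 7.2 pos [0.4681 0.0233 0.2114] shift mm [-9.5 20.6 -1.8] | 22.7
toolz az -96.78 tool y [ 0.115 -0.007 -0.993] yaw needed 0.12 F [ 7.4 -0.   3.5] open 0.798 q [ 0.03  0.19  2.06 -0.01  0.78  1.73]
plane 592 c [0.481 0.02  0.189] elev deg 11.81 az -7.16 rms 0.0011
plane 308 c [0.527 0.024 0.134] elev deg -63.08 az 14.89 rms 0.0039
```

View pics/scene7.png

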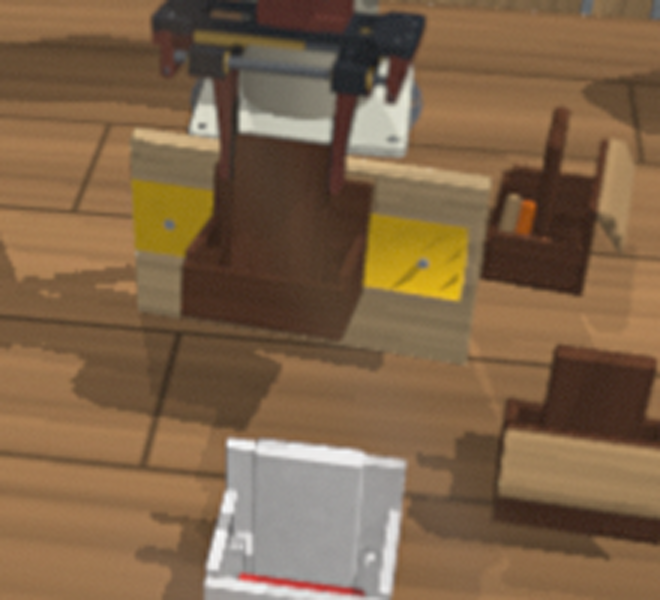

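The tote has come down at (275,230) and the lip is behind the cleat tip. Now I'll bring it upright by moving the top outward while lowering.

send_rows(
  rows=[
    {"xyz": [-3,5,0],"yaw": 0},
    {"xyz": [-3,5,0],"yaw": 0},
    {"xyz": [-3,5,0],"yaw": 0},
  ],
)

```text
time_s: 7.5
ee_pos: [0.4792, 0.0222, 0.1949]
tcp_rot: [-0.082, -0.705, 0.705, 0.001]
contact_force: [0.1, -0.4, 2.1]
opening: 0.794
```

```bash
python3 -c "
from h import *; bf(); go(.481,.0202+.0036,.192,-96.9)
p,d=arm.camera('scene'); 
lean(d,298,326,154,182); lean(d,286,332,196,206)"
```

```text
TCP board u,v 0.0717 -0.0026 z-.117 0.0779
t 7.5 pos [0.4792 0.0222 0.1949] shift mm [-1.2  3.1 -1.8] | 3.8
toolz az -96.76 tool y [ 0.114 -0.007 -0.993] yaw needed 0.14 F [ 0.1 -0.4  2.1] open 0.794 q [ 0.03  0.24  2.05 -0.01  0.74  1.73]
plane 565 c [0.487 0.02  0.179] elev deg 2.74 az -6.77 rms 0.001
plane 256 c [0.509 0.02  0.112] elev deg -64.59 az 0.46 rms 0.002
```

Lean is down to 2.7° with a near-zero force and the height almost home. Releasing.

send_rows(
  rows=[
    {"xyz": [-1,2,0],"yaw": 0},
    {"xyz": [0,0,0],"yaw": 0},
  ],
)

```text
time_s: 7.72
ee_pos: [0.4809, 0.022, 0.192]
tcp_rot: [-0.081, -0.705, 0.705, 0.002]
contact_force: [-3.0, -0.8, 10.3]
opening: 0.792
```

send_rows(
  rows=[
    {"xyz": [0,0,0],"yaw": 0},
    {"xyz": [0,0,0],"yaw": 0},
    {"xyz": [0,0,0],"yaw": 0},
    {"xyz": [0,0,0],"yaw": 0},
    {"xyz": [0,0,0],"yaw": 0},
    {"xyz": [0,0,0],"yaw": 0},
  ],
  hand=0,
)

```text
time_s: 8.22
ee_pos: [0.4788, 0.0221, 0.19]
tcp_rot: [-0.079, -0.705, 0.705, 0.004]
contact_force: [0.4, 0.4, -0.8]
opening: 1.002
```

```bash
python3 -c "
from h import *; bf(); go(.481,.0202+.0036,.25,-96.9)
p,d=arm.camera('scene'); cv2.imwrite('pics/scene8.png',cv2.resize(p[100:300,220:440,::-1],None,fx=3,fy=3,interpolation=2))
lean(d,298,326,154,182)"
```

```text
TCP board u,v 0.0712 -0.0028 z-.117 0.073
t 8.22 pos [0.4788 0.0221 0.19  ] shift mm [ -8.4 -59.5  -2.3] | 60.1
toolz az -96.74 tool y [ 0.107 -0.007 -0.994] yaw needed 0.16 F [ 0.4  0.4 -0.8] open 1.002 q [ 0.03  0.25  2.05 -0.01  0.74  1.73]
plane 405 c [0.478 0.021 0.178] elev deg -43.42 az 76.26 rms 0.007
```

View pics/scene8.png

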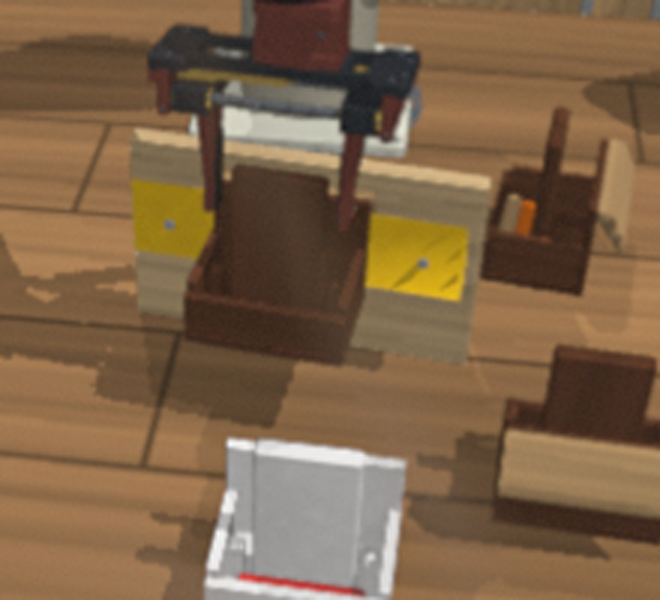

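The fingers at (210,190) and (347,210) are open and clear, and the tote hangs at (278,260). Retreating.

send_rows(
  rows=[
    {"xyz": [0,-10,0],"yaw": 0},
    {"xyz": [0,-15,0],"yaw": 0},
    {"xyz": [0,-20,0],"yaw": 0},
    {"xyz": [0,-30,0],"yaw": 0},
    {"xyz": [0,-35,0],"yaw": 0},
    {"xyz": [0,-35,0],"yaw": 0},
    {"xyz": [0,-30,0],"yaw": 0},
    {"xyz": [0,0,0],"yaw": 0},
  ],
)

```text
time_s: 8.93
ee_pos: [0.4569, 0.0233, 0.3746]
tcp_rot: [-0.078, -0.705, 0.705, 0.006]
contact_force: [1.6, -0.3, 1.1]
opening: 1.0
```

```bash
python3 -c "
from h import *; bf()
p,d=arm.camera('scene'); cv2.imwrite('pics/scene9.png',cv2.resize(p[100:300,220:440,::-1],None,fx=3,fy=3,interpolation=2))
lean(d,300,326,160,184); lean(d,286,332,202,214)
X=cloud('scene',d).reshape(-1,3); X=X[np.isfinite(X[:,0])]
a=-.1205;n=np.array([np.cos(a),np.sin(a)]);t=np.array([-n[1],n[0]]);q=X[:,:2]-[.4084,.0334];u=q@n;v=q@t
m=(u>.05)&(u<.13)&(abs(v)<.1)&(X[:,2]>.06)&(X[:,2]<.23)
for k in(u[m],v[m],X[m,2]): print(np.percentile(k,[.5,2,50,98,99.5]).round(4))
g=(u>.055)&(u<.1)&(abs(v)<.03)&(X[:,2]>.196)&(X[:,2]<.23); print('grip top',g.sum(),u[g].min(),u[g].max(),X[g,2].max())
for nm,b in(('white',(.55,.8,-.02,.15)),('green',(.48,.7,-.42,-.26))):
  for Y in (X,np.load('Ws.npy').reshape(-1,3)):
    w=Y[(Y[:,0]>b[0])&(Y[:,0]<b[1])&(Y[:,1]>b[2])&(Y[:,1]<b[3])&(Y[:,2]>.03)&(Y[:,2]<.2)]; print(nm,len(w),w.mean(0).round(3))
"
```

```text
TCP board u,v 0.0494 -0.0042 z-.117 0.2576
plane 485 c [0.488 0.023 0.174] elev deg -0.36 az -7.08 rms 0.001
plane 360 c [0.525 0.015 0.103] elev deg 0.78 az -6.85 rms 0.001
[0.0514 0.0602 0.0815 0.1207 0.1216]
[-0.0613 -0.0588  0.      0.0581  0.0584]
[0.0761 0.0788 0.1181 0.2053 0.2061]
grip top 189 0.06639264428731438 0.08414313785007882 0.2075810957825316
white 2709 [0.687 0.067 0.071]
white 2724 [0.687 0.068 0.071]
green 2225 [ 0.595 -0.313  0.069]
green 2235 [ 0.595 -0.313  0.069]
```

View pics/scene9.png

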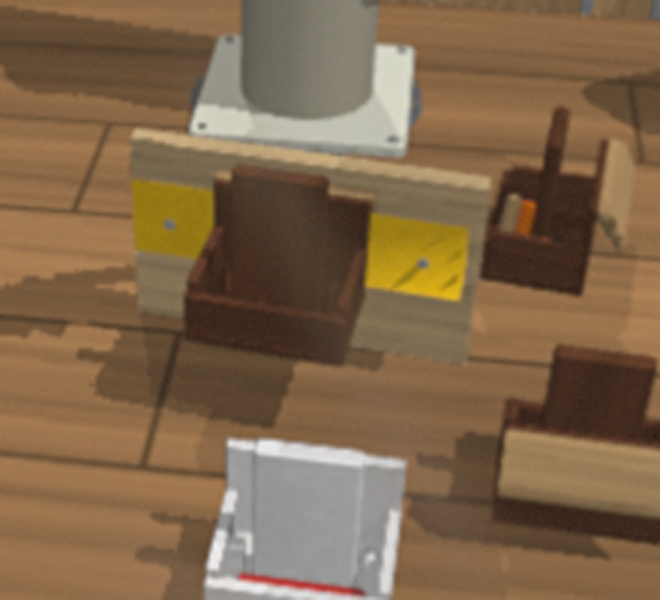

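The tote hangs at (278,260), upright, square and fully down. The gripper is clear, so I'll hand in.

```bash
python3 -c "
from workcell import arm; print(arm.close_job())"
```

```text
the job is handed in; nothing more can be done
None
```

The walnut tote is hanging on the yellow cleat, upright, square and fully down. I handed the job in at about 9 s; no verdict is reported.

**What I did:** The moves only allow a turn about the finger axis, so the gripper could not tilt the tote directly. I pinched the grip board across its 70 mm width instead and pressed the tote against the cleat and board. It pivoted back in the pinch, and the gripper itself tilted a little under the push. I then lowered the lip behind the cleat, moved the top outward to bring it upright, let go and backed off.

**Lean:** It reached about 10–12° by depth fits, not the 15° asked for, but above the 7° the judging needs. One fit on the front wall while lowering was unusable, so the 12° figure rests on the grip board alone.

**Last checks (scene camera):**

| Check | Measured | Wanted |
|---|---|---|
| x in the board frame | about 75 mm | 73 ± 15 mm |
| y in the board frame | about 0 mm | within 75 mm |
| z in the board frame | about 76 mm | 75 ± 12 mm |
| Lean | under 1° | under 10° |
| Yaw against the board | within 0.2° | under 10° |

- **Green and white totes:** neither moved, to within about 1 mm.
- **Camera disagreement:** the two cameras differed by about 4 mm on where the board is; I used the average.
- **Stillness:** I saw it hanging with the gripper clear but did not measure its speed separately.

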